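Tip the bench block over and set it against the stop

ROBOT

A 6-joint arm with a two-finger parallel gripper is mounted at the origin on the work surface. World frame = base frame: x ahead of the robot, y to its left, z up, the work surface at z = 0. Lengths are in m, angles in rad, forces in N, time in s.
With the tool pointing down it reaches from about 0.25 to 0.725 m from the base axis. Payload 4 kg.
Tool frame: the origin (TCP) lies midway between the tips of the shut fingers; the grasp point (between the pads) lies 19 mm behind it; z points along the fingers, y is the line along which they close (so a half turn about z gives the same grasp; the last joint's range is limited). The gripper opens to 85 mm and grips with 20 to 120 N. Pads are 22 mm wide; open, the fingers measure 114 mm over their backs; the gripper's body (76 mm by 85 mm) begins 54 mm behind the grasp point. The pads swing forward as they close: fully open they stand 13 mm farther back than shut.
Start: joints at [1.314, 0.241, 0.005, 1.335, 0, 1.571], TCP at [0.127, 0.484, 0.231] pointing down, gripper open.
Joint ranges: [-2.72, 2.72], [-1.05, 1.87], [-1.09, 1.28], [-1.99, 2.15], [-1.42, 1.44], [-3.14, 3.14]. Speed limits (rad/s): [2.79, 2.79, 3.14, 3.14, 3.14, 3.14].

INTERFACE

Orientations are given as a unit quaternion [x, y, z, w].
In Python, from workcell import bot gives the robot as it stands.
- The arm moves only by the tool move_arm, never from a script. Its argument "motion" is a list of rows, each an object of numbers: "x", "y", "z": the shift along the tool's x, y, z in cm; "yaw": the turn about the tool's z in degrees. A call has 1 to 20 rows; each row is the pose to reach, as a shift and turn from the pose commanded when the call began, along the tool's axes at that moment; what a row does not reach only later rows make up. A row lasts 1/8 s, in which the tool goes at most 62.5 mm and 10.7 degrees, less where a joint would pass 70% of its speed; a pose out of reach is approached as far as the arm can. A call with a gripper value outside its range is refused whole. "gripper" is the opening, from -1 (shut) to 1 (fully open), set as the call begins (left out, the last holds). The fingers move at their own pace and stop on an object; the grip force is fixed at half the most. Time passes only in rows, so rows that repeat a pose let the fingers close. It gives the time, the measured TCP pose, the force, the opening and the grip force at its end, in the units of the state.
- bot.get_obs(): the state, without advancing time (a new reading comes with each control period).
- bot.camera(name): name is "scene" or "top" or "wrist"; returns the picture (480x640x3 uint8, blue, green, red); there is no depth.
- bot.camera_model(name): a dict with "K" (3x3 intrinsics, pixels), "world_from_camera" (4x4, takes a point from camera to world coordinates). Camera axes: x right, y down, z forward; pixel columns grow to the right and rows downward; lengths in m; the calibration is good to about 2 mm. A picture is of the moment at which its call begins: read the wrist's pose just before it. camera_model takes no time and is no camera call; for the wrist camera it gives the pose at the moment of the call.
- bot.job_done(): hands the job in; it is judged then, once.
Trained networks look in the newest picture that a camera, given by its name, has taken for a name from the list of things; names that differ only in an ending like _2 or _b are one class to them, and where a whole thing is asked for, a point or a joint stands for the part that bears it (a point fixed in the world has none). Each returns a list of dicts, best first, with "score" (0 to 1); they miss things now and then, are a little off and sometimes report something else, mostly with a low value. They report only what shows in the picture. A call takes as long as a camera call. They do not tell look-alikes from the thing itself.
- bot.cut_out(camera, name): "mask" (480x640 bool, what is visible of it) and "centre" ([row, column] in pixels, amid what is visible of it).
The state is a dict: "clock": time; "joint_pos": joint angles; "joint_vel": joint speeds; "tau": joint torques, N m; "eef_pos": TCP position; "tool_rot": TCP orientation; "ft_force": force on the tool from outside, world axes, zero at the start; "ft_torque": the same for the moment, N m; "grip_width": finger opening in m; "grasp_force": force on a finger pad.
Only numpy, scipy, OpenCV 4.12 (cv2) and the standard library are available. Lean on these libraries where they do the work, as an engineer would, in place of code of your own. Each camera call takes 0.05 s, during which the arm holds its last target. There are 200 camera calls.

TASK

With the fingertips, tip over the steel bench block that stands on its edge so that it lies flat on its black rubber base, polished face up, and then push it across the bench until its side sits squarely against the wooden stop. Only push the block, never lift or carry it, and leave the wooden forming block and everything else on the bench where they are.

Things in the scene. Friction and masses are not known exactly. Their poses are not given: they have to be found in the camera images.
- block: Loose steel plate 70 x 70 x 26 mm, 0.56-0.82 kg. Origin at its centre; x (the 26 mm) points out of the bright polished face, the black rubber base (6 mm) is at -x. Starts on edge, z up, polished face roughly to the robot. Pushed high on that face it pivots on the base's lower edge, balances at about 25 deg, then falls flat away from the robot: origin 13 mm up, about 48 mm on, short of the stop.
- stop: Dark wooden bar fixed to the bench beyond the block: 360 mm long (its y), 40 mm deep (x), 32 mm high. Origin at bench level in the middle of its front face, which looks to the robot; x points away from the robot into the bar (it fills x 0 to 40 mm, y -180 to 180 mm), z up. Square the block up while it is still clear of the stop: pressed on at an angle it jams on its corner.
- former: Light wooden forming block with round hollows, 70 x 70 x 34 mm (34 mm along its x), 0.13 kg, loose, standing on edge like the bench block, 120 to 200 mm to one side of it or the other. Origin at its centre. Must be left alone.
- hammer: Hammer lying loose on the left of the bench, along its x, about 0.25 m long; bystander.
- brush: Bench brush lying loose on the left of the bench; bystander.
- jar: Amber glass jar with brass cap, 52 mm wide, 70 mm high, loose, near the right end of the stop; origin under its centre; bystander.
- cup: Small blue ceramic bowl, 56 mm wide, 50 mm high, loose, near the left end of the stop; origin under its centre; bystander.
- ring_a: Silver-coloured ring, 26 mm wide, 8 mm high, lying on the steel plate at the right; bystander.
- ring_b: Brass ring, 26 mm wide, 6 mm high, lying on the steel plate at the right; bystander.
Not all that is in view belongs to the job. There is more than one size of the block; the job needs the largest.

How it is judged:
On the way, in this order (a step that is already met when the one before it is completed fails the run):
1. the bench block lies flat on its rubber base, polished face up (angle between block's own x axis and vertical below 0.08 rad and height (world z) of block below 0.016 m), for 0.2 s.
2. the block's side is squarely against the stop (angle between block's own x axis and vertical below 0.08 rad and x of block in the frame of stop above -0.039 m and (angle between the z axis of block and the x axis of stop, either way round below 0.06 rad or angle between the y axis of block and the x axis of stop, either way round below 0.06 rad)), for 0.2 s.
At the end, for the whole second after the job is handed in: The bench block rests flat on its rubber base (within 0.08 rad), polished face up, a side against the stop's front: gap at most 4 mm, square within 0.06 rad, centre at most 160 mm from the stop's middle. The wooden forming block still stands within 15 mm of its start (all of step 2 and height (world z) of block below 0.016 m and x of block in the frame of stop below -0.03 m and y of block in the frame of stop between -0.16 and 0.16 m and linear speed of block below 0.02 m/s and angle between former's own z axis and vertical below 0.1 rad and distance of former from where it was at the start of the episode below 0.015 m); the robot touches nothing.
It fails at once if the bench block is lifted off the bench (its centre above 46 mm, or above 32 mm while it lies within 0.3 rad of flat) (height (world z) of block above 0.046 m or (height (world z) of block above 0.032 m and (angle between block's own x axis and vertical below 0.3 rad or angle between block's own x axis and vertical above 2.84 rad))).
It fails at once if the wooden forming block is moved more than 15 mm or tipped (distance of former from where it was at the start of the episode above 0.015 m or angle between former's own z axis and vertical above 0.3 rad).
It fails at once if another loose thing on the bench is moved more than 20 mm (distance of any of hammer, brush, jar, cup, ring_a, ring_b from where it was at the start of the episode above 0.02 m).
It also fails if it takes over 72 s, if anything falls off the work surface, if the arm or the gripper's body presses on something with over 40 N, if the wrist force passes 120 N, or if a joint passes its speed limit or range.

## Working session

There is one attempt and no reset: what is moved stays moved. The work goes in short steps, Python scripts to look and compute and a tool call to move; the robot and the scene stay as the last step left them, time stands still between calls to the robot, and variables do not carry over. Pictures are saved under pics/ and viewed, at most 10 in all, crops included, and the job is handed in when it is done.

Besides the shell and the picture viewer there is one more tool, called after ">>>" as name(argument=value, ...) on one line, values as JSON. move_arm: Moves the arm, as the interface text tells. Its arguments: {"type":"object","properties":{"motion":{"type":"array"},"gripper":{"type":"number"}},"required":["motion"]}

```bash
mkdir -p pics; ls; cat > h.py <<'E'
import numpy as np, cv2
from workcell import bot
def ray(cam,u,v,z):
    m=bot.camera_model(cam);K=np.array(m["K"]);T=np.array(m["world_from_camera"])
    d=T[:3,:3]@np.linalg.solve(K,[u,v,1]);o=T[:3,3]
    return o+d*(z-o[2])/d[2]
def proj(cam,P):
    m=bot.camera_model(cam);K=np.array(m["K"]);T=np.linalg.inv(np.array(m["world_from_camera"]))
    P=np.atleast_2d(P);c=P@T[:3,:3].T+T[:3,3];p=c@K.T
    return p[:,:2]/p[:,2:]
E
python3 - <<'E'
from h import *
for c in ["top","scene"]:
    im=bot.camera(c);cv2.imwrite(f"pics/{c}0.png",im)
    for n in ["block","stop","former"]:
        for d in bot.cut_out(c,n)[:3]: print(c,n,round(d["score"],2),np.round(d["centre"]),d["mask"].sum())
    T=np.array(bot.camera_model(c)["world_from_camera"]);print(np.round(T,3),bot.camera_model(c)["K"])
o=bot.get_obs();print(o["clock"],o["eef_pos"],o["tool_rot"])
E
```

```text
pics
top block 0.9 [256. 324.] 310
top block 0.57 [268. 289.] 152
top block 0.44 [292. 351.] 162
top stop 0.79 [180. 344.] 2298
top former 0.75 [247. 388.] 452
[[ 0.006 -0.995  0.102  0.444]
 [-1.    -0.008 -0.018  0.022]
 [ 0.019 -0.102 -0.995  1.186]
 [ 0.     0.     0.     1.   ]] [[448.09206116   0.         323.33449175]
 [  0.         448.09206116 231.71328284]
 [  0.           0.           1.        ]]
scene block 0.92 [220. 328.] 498
scene block 0.83 [230. 358.] 284
scene block 0.57 [192. 332.] 247
scene stop 0.74 [256. 267.] 2015
scene former 0.72 [191. 283.] 529
[[-0.714  0.578 -0.395  1.105]
 [ 0.7    0.582 -0.414  0.575]
 [-0.01  -0.572 -0.82   1.132]
 [ 0.     0.     0.     1.   ]] [[474.12091684   0.         313.49141099]
 [  0.         474.12091684 238.58898523]
 [  0.           0.           1.        ]]
0.4 [0.12696499 0.48352075 0.23117674] [ 1.28037146e-01  9.91769361e-01 -1.57449773e-04 -9.49219637e-06]
```

View pics/top0.png

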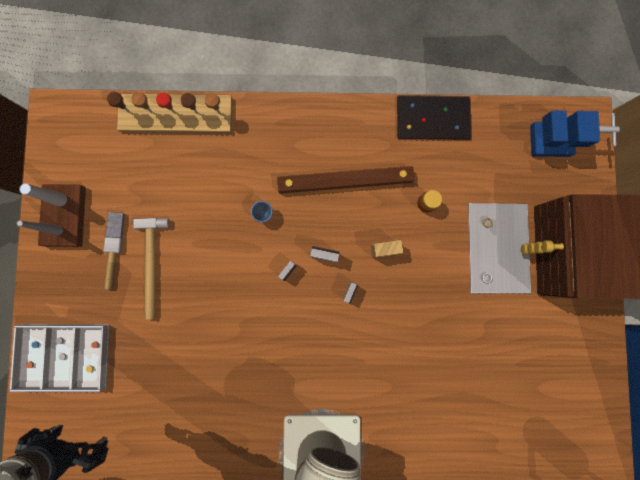

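View pics/scene0.png

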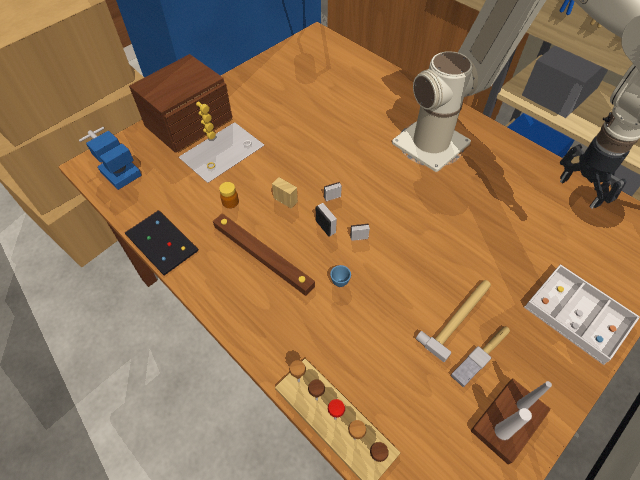

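The top view shows the large block at about (324,256) and two small look-alikes at (287,271) and (350,293). The former is at (388,248), the stop runs from (280,185) to (412,177), and the cup is at (262,212). I'll fit box silhouettes to the masks from both cameras.

```bash
cat >> h.py <<'E'
from scipy.optimize import minimize
def box(p,ext,z0):
    # ext: ((x0,x1),(y0,y1),(0,h)) 
    c,s=np.cos(p[2]),np.sin(p[2])
    P=np.array([[x,y,z] for x in ext[0] for y in ext[1] for z in ext[2]])
    return np.c_[p[0]+c*P[:,0]-s*P[:,1],p[1]+s*P[:,0]+c*P[:,1],P[:,2]+z0]
S=8
def cost(p,ext,masks,z0=0):
    t=0
    for cam,m in masks.items():
        q=proj(cam,box(p,ext,z0)); 
        (r0,c0),(r1,c1)=m[1]
        q=((q-[c0,r0]+.5)*S).astype(np.float32)
        im=np.zeros(m[0].shape,np.uint8);cv2.fillConvexPoly(im,cv2.convexHull(q).astype(np.int32),1)
        t+=1-(im&m[0]).sum()/max(1,(im|m[0]).sum())
    return t
def prep(m,pad=15):
    r,c=np.nonzero(m);a=(max(r.min()-pad,0),max(c.min()-pad,0));b=(r.max()+pad,c.max()+pad)
    k=m[a[0]:b[0],a[1]:b[1]].astype(np.uint8)
    k=(cv2.GaussianBlur(cv2.resize(k*255,None,fx=S,fy=S,interpolation=cv2.INTER_LINEAR),(0,0),3)>127).astype(np.uint8)
    return k,(a,b)
def fit(masks,ext,p0,z0=0,yaws=np.arange(-.5,.51,.25)):
    best=None
    for y in yaws:
        r=minimize(cost,[p0[0],p0[1],p0[2]+y],args=(ext,masks,z0),method="Nelder-Mead",options=dict(initial_simplex=[[p0[0]+a,p0[1]+b,p0[2]+y+c] for a,b,c in [(0,0,0),(.01,0,0),(0,.01,0),(0,0,.15)]],xatol=1e-4,fatol=1e-4))
        if best is None or r.fun<best.fun: best=r
    return best.x,best.fun
def H(a): return (-a/2,a/2)
E
python3 - <<'E'
from h import *
for c in ["top","scene"]: bot.camera(c)
C={"top":{}, "scene":{}}
def get(c,n,i=0): return prep(bot.cut_out(c,n)[i]["mask"])
for n,ext,uv in [("block",(H(.026),H(.07),(0,.07)),(324,256)),("former",(H(.034),H(.07),(0,.07)),(388,247)),("stop",((0,.04),H(.36),(0,.032)),(345,186))]:
    ms={c:get(c,n) for c in ["top","scene"]}
    p0=ray("top",*uv,.035);print(n,p0)
    for sel in [["top","scene"],["top"],["scene"]]:
        x,f=fit({c:ms[c] for c in sel},ext,[p0[0],p0[1],0]);print(sel,np.round(x,4),round(f,3))
for uv in [(287,271),(350,293),(262,212)]: print(np.round(ray("top",*uv,.03),3))
im=bot.camera("top");cv2.imwrite("pics/c1.png",cv2.resize(im[165:310,240:440],None,fx=4,fy=4,interpolation=cv2.INTER_CUBIC))
E
```

```text
block [ 0.49899735 -0.00193256  0.035     ]
['top', 'scene'] [ 0.499  -0.0019 -0.5   ] 2.0
['top'] [ 0.499  -0.0019 -0.5   ] 1.0
['scene'] [ 0.499  -0.0019 -0.5   ] 1.0
former [ 0.52340338 -0.16694607  0.035     ]
['top', 'scene'] [ 0.519  -0.1623  0.1662] 0.169
['top'] [ 0.5188 -0.1615  0.1737] 0.055
['scene'] [ 0.5208 -0.1653  0.0555] 0.067
stop [ 0.68213438 -0.05565876  0.035     ]
['top', 'scene'] [ 0.6845 -0.0602  0.0908] 0.111
['top'] [ 0.6846 -0.0599  0.0912] 0.041
['scene'] [ 0.6841 -0.0608  0.0891] 0.068
[0.46  0.093 0.03 ]
[ 0.405 -0.069  0.03 ]
[0.612 0.16  0.03 ]
```

View pics/c1.png

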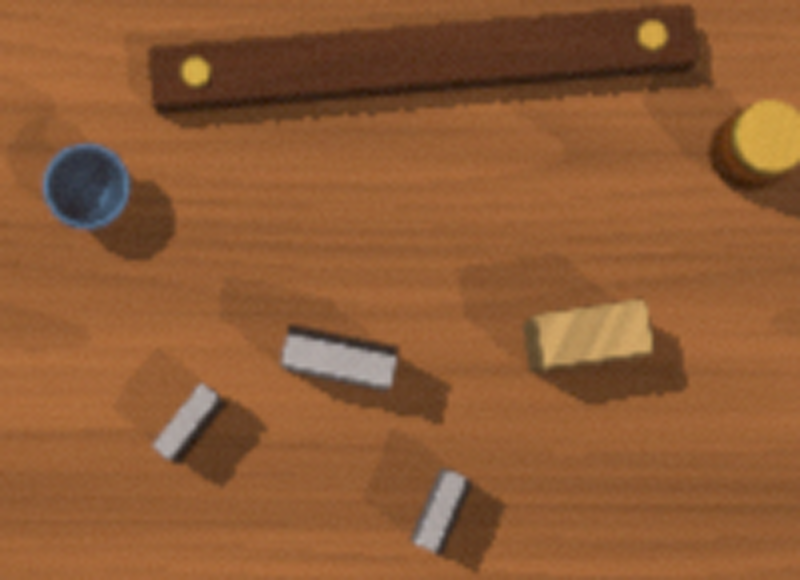

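The crop shows the block with its rubber side away from the robot and turned roughly -0.2 rad. The stop's left end is at crop (155,105) and its right end at (692,65). I'll refit the block, picking its mask by location.

```bash
cat >> h.py <<'E'
def getm(c,n,uv,tries=4):
    for _ in range(tries):
        for d in bot.cut_out(c,n):
            if np.hypot(d["centre"][1]-uv[0],d["centre"][0]-uv[1])<9: return prep(d["mask"])
        bot.camera(c)
E
python3 - <<'E'
from h import *
for c in ["top","scene"]: bot.camera(c)
ms={"top":getm("top","block",(324,256)),"scene":getm("scene","block",(328,220))}
for sel in [["top","scene"],["top"],["scene"]]:
    x,f=fit({c:ms[c] for c in sel},(H(.026),H(.07),(0,.07)),[.499,-.002,-.2]);print(sel,np.round(x,4),round(f,3))
for n,a,b in [("A",(287,271),(358,230)),("B",(350,293),(332,192))]:
    ms={"top":getm("top","block",a),"scene":getm("scene","block",b)}
    p0=ray("top",*a,.03)
    for s in (.04,.045,.05):
        x,f=fit(ms,(H(.019),H(s),(0,s)),[p0[0],p0[1],0],yaws=np.arange(-1.2,1.3,.4));print(n,s,np.round(x,4),round(f,3))
m=cv2.cvtColor;o=bot.get_obs();print(o["clock"])
E
```

```text
['top', 'scene'] [ 0.505  -0.0031 -0.2147] 0.182
['top'] [ 0.505  -0.0021 -0.2408] 0.131
['scene'] [ 0.5048 -0.0041 -0.2043] 0.043
A 0.04 [0.4638 0.0903 0.9456] 0.513
A 0.045 [ 0.4621  0.0911 -2.1815] 0.304Traceback (most recent call last):
  File "<stdin>", line 10, in <module>
  File "h.py", line 35, in fit
    r=minimize(cost,[p0[0],p0[1],p0[2]+y],args=(ext,masks,z0),method="Nelder-Mead",options=dict(initial_simplex=[[p0[0]+a,p0[1]+b,p0[2]+y+c] for a,b,c in [(0,0,0),(.01,0,0),(0,.01,0),(0,0,.15)]],xatol=1e-4,fatol=1e-4))
    res = _minimize_neldermead(fun, x0, args, callback, bounds=bounds,
                               **options)
    fxr = func(xr)
    fx = function(np.copy(x), *(wrapper_args + args))
  File "h.py", line 21, in cost
    q=proj(cam,box(p,ext,z0));
  File "h.py", line 8, in proj
    m=bot.camera_model(cam);K=np.array(m["K"]);T=np.linalg.inv(np.array(m["world_from_camera"]))
ValueError: time passes only in moves, steps and waits
```

>>> move_arm(motion=[{"x": -2, "y": -1.7}, {"x": -5, "y": -4.2}, {"x": -9, "y": -7.5}, {"x": -13, "y": -10.8}, {"x": -17, "y": -14.1}, {"x": -21, "y": -17.4}, {"x": -25, "y": -20.8, "yaw": -1}, {"x": -29, "y": -24.1, "yaw": -2}, {"x": -33, "y": -27.4, "yaw": -2.4}, {"x": -37, "y": -30.7, "yaw": -2.4}, {"x": -40, "y": -33.2, "yaw": -2.4}, {"x": -43, "y": -35.7, "yaw": -2.4}, {"x": -44.5, "y": -37, "yaw": -2.4}, {"x": -45.3, "y": -37.6, "yaw": -2.4}, {"x": -45.3, "y": -37.6, "yaw": -2.4}, {"x": -45.3, "y": -37.6, "yaw": -2.4}], gripper=-0.1)

```text
invalid input at $.motion[0]: expected keys x, y, z, yaw
```

```bash
sed -i 's/^def ray/_c={}\ndef mdl(c):\n    if c=="wrist": return bot.camera_model(c)\n    if c not in _c: _c[c]=bot.camera_model(c)\n    return _c[c]\ndef ray/; s/m=bot.camera_model(cam)/m=mdl(cam)/' h.py
python3 - <<'E'
from h import *
o=bot.get_obs();print({k:np.round(o[k],4) for k in ["clock","eef_pos","tool_rot","grip_width","ft_force"]})
im=bot.camera("wrist")
B=box([.505,-.003,-.2147],(H(.026),H(.07),(0,.07)),0)
for p in proj("wrist",B): cv2.circle(im,tuple(int(v) for v in p),3,(0,0,255),-1)
cv2.imwrite("pics/w1.png",im)
E
```

```text
{'clock': np.float64(1.15), 'eef_pos': array([0.127 , 0.4836, 0.2313]), 'tool_rot': array([ 0.128 ,  0.9918, -0.    , -0.    ]), 'grip_width': np.float64(0.085), 'ft_force': array([0.2632, 0.5786, 0.5482])}
```

View pics/w1.png

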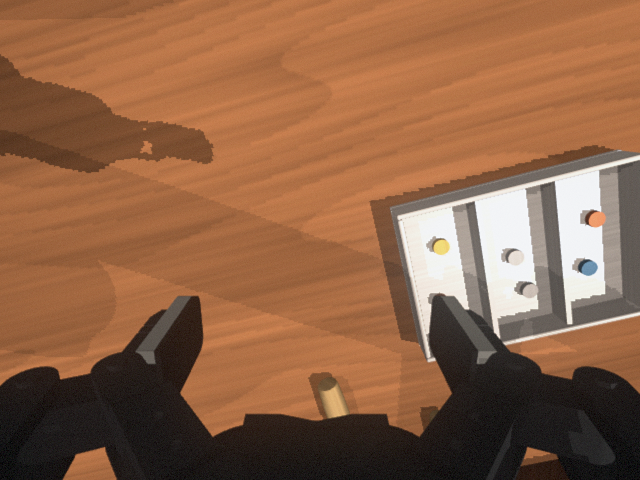

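The move was refused because every row needs all four keys. The wrist view therefore still shows the start pose, with the parts tray at (520,250) and the fingers at the bottom.

>>> move_arm(motion=[{"x": -2, "y": -1.7, "z": 0, "yaw": 0}, {"x": -5, "y": -4.2, "z": 0, "yaw": 0}, {"x": -9, "y": -7.5, "z": 0, "yaw": 0}, {"x": -13, "y": -10.8, "z": 0, "yaw": 0}, {"x": -17, "y": -14.1, "z": 0, "yaw": 0}, {"x": -21, "y": -17.4, "z": 0, "yaw": 0}, {"x": -25, "y": -20.8, "z": 0, "yaw": -1}, {"x": -29, "y": -24.1, "z": 0, "yaw": -2}, {"x": -33, "y": -27.4, "z": 0, "yaw": -2.4}, {"x": -37, "y": -30.7, "z": 0, "yaw": -2.4}, {"x": -40, "y": -33.2, "z": 0, "yaw": -2.4}, {"x": -43, "y": -35.7, "z": 0, "yaw": -2.4}, {"x": -44.5, "y": -37, "z": 0, "yaw": -2.4}, {"x": -45.3, "y": -37.6, "z": 0, "yaw": -2.4}, {"x": -45.3, "y": -37.6, "z": 0, "yaw": -2.4}, {"x": -45.3, "y": -37.6, "z": 0, "yaw": -2.4}], gripper=-0.1)

```text
clock: 3.2
eef_pos: [0.4691, 0.0057, 0.2313]
tool_rot: [0.107, 0.994, 0.0, -0.0]
ft_force: [0.4, -0.4, 0.3]
grip_width: 0.0385
grasp_force: 0.0
```

```bash

python3 - <<'E'
from h import *
o=bot.get_obs();print({k:np.round(o[k],4) for k in ["clock","eef_pos","tool_rot","grip_width","ft_force"]})
m0=bot.camera_model("wrist")
im=bot.camera("wrist")
B=box([.505,-.003,-.2147],(H(.026),H(.07),(0,.07)),0)
for p in proj("wrist",B): cv2.circle(im,tuple(int(v) for v in p),3,(0,0,255),-1)
cv2.imwrite("pics/w2.png",im)
E
```

```text
{'clock': np.float64(3.2), 'eef_pos': array([0.4691, 0.0057, 0.2313]), 'tool_rot': array([ 1.066e-01,  9.943e-01,  2.000e-04, -2.000e-04]), 'grip_width': np.float64(0.0385), 'ft_force': array([ 0.4464, -0.3659,  0.2558])}
```

View pics/w2.png

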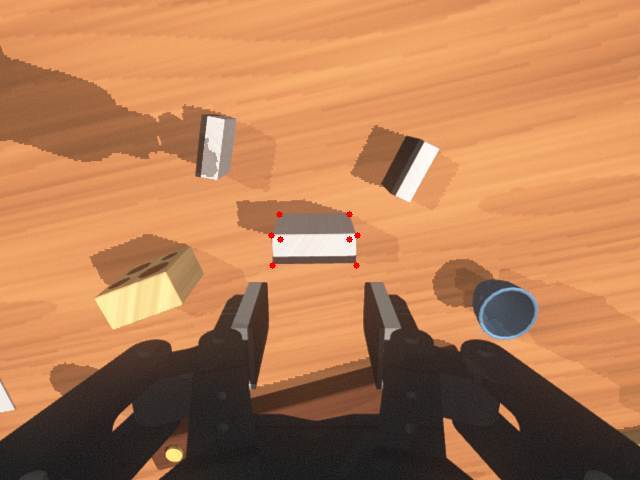

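The model corners fall on the block within a couple of pixels: it sits at (272-357, 213-265) in the wrist view and is centred between the fingers. I'll go down next.

>>> move_arm(motion=[{"x": 0, "y": 0, "z": 1.5, "yaw": 0}, {"x": 0, "y": 0, "z": 4, "yaw": 0}, {"x": 0, "y": 0, "z": 7, "yaw": 0}, {"x": 0, "y": 0, "z": 10, "yaw": 0}, {"x": 0, "y": 0, "z": 13, "yaw": 0}, {"x": 0, "y": 0, "z": 16, "yaw": 0}, {"x": 0, "y": 0, "z": 17.4, "yaw": 0}, {"x": 0, "y": 0, "z": 18, "yaw": 0}, {"x": 0, "y": 0, "z": 18, "yaw": 0}, {"x": 0, "y": 0, "z": 18, "yaw": 0}])

```text
clock: 4.5
eef_pos: [0.4706, 0.0049, 0.0523]
tool_rot: [0.107, 0.994, 0.0, 0.001]
ft_force: [-0.8, -0.2, 0.2]
grip_width: 0.0386
grasp_force: 0.0
```

>>> move_arm(motion=[{"x": -0.4, "y": 0, "z": 0, "yaw": 0}, {"x": -0.8, "y": 0, "z": 0, "yaw": 0}, {"x": -1.2, "y": 0, "z": 0, "yaw": 0}, {"x": -1.5, "y": 0, "z": 0, "yaw": 0}, {"x": -1.8, "y": 0, "z": 0, "yaw": 0}, {"x": -2.1, "y": 0, "z": 0, "yaw": 0}, {"x": -2.4, "y": 0, "z": 0, "yaw": 0}, {"x": -2.4, "y": 0, "z": 0, "yaw": 0}])

```text
clock: 5.5
eef_pos: [0.4936, -0.0004, 0.0513]
tool_rot: [0.107, 0.994, -0.0, 0.0]
ft_force: [-0.1, -0.0, -0.3]
grip_width: 0.0384
grasp_force: 0.3
```

```bash

python3 - <<'E'
from h import *
im=bot.camera("scene")
cv2.imwrite("pics/s2.png",cv2.resize(im[130:300,220:420],None,fx=4,fy=3.5,interpolation=cv2.INTER_CUBIC))
E
```

```text
(no output)
```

View pics/s2.png

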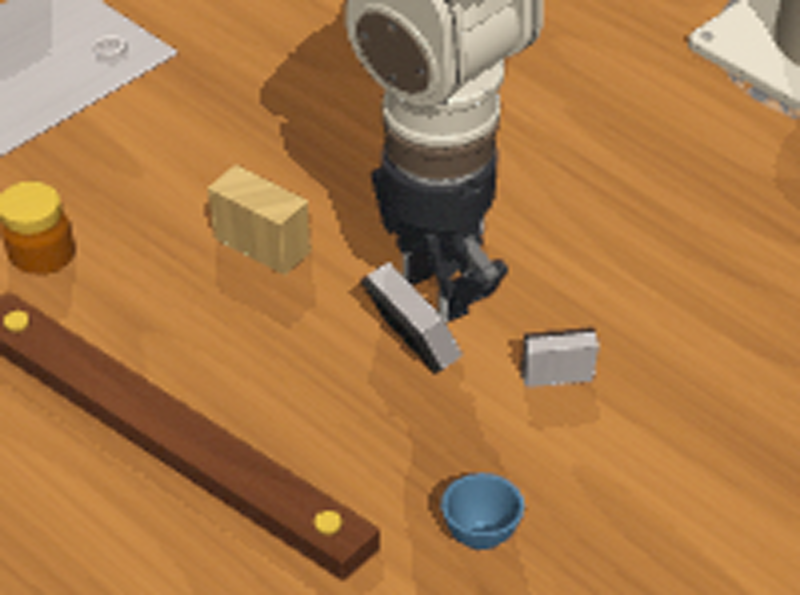

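The block at (415,315) in this crop is already leaning away from the robot over its base edge, and nothing else has been touched. I'll keep pushing until it falls, then back off.

>>> move_arm(motion=[{"x": -0.2, "y": 0, "z": 0, "yaw": 0}, {"x": -0.4, "y": 0, "z": 0, "yaw": 0}, {"x": -0.6, "y": 0, "z": 0, "yaw": 0}, {"x": -0.8, "y": 0, "z": 0, "yaw": 0}, {"x": -1.0, "y": 0, "z": 0, "yaw": 0}, {"x": -1.2, "y": 0, "z": 0, "yaw": 0}, {"x": -1.4, "y": 0, "z": 0, "yaw": 0}, {"x": -1.6, "y": 0, "z": 0, "yaw": 0}, {"x": -1.6, "y": 0, "z": 0, "yaw": 0}, {"x": -1.6, "y": 0, "z": 0, "yaw": 0}, {"x": 0, "y": 0, "z": 0, "yaw": 0}, {"x": 2.4, "y": 0, "z": 0, "yaw": 0}, {"x": 2.4, "y": 0, "z": 0, "yaw": 0}])

```text
clock: 7.18
eef_pos: [0.4677, 0.0051, 0.0511]
tool_rot: [0.107, 0.994, -0.0, -0.001]
ft_force: [-0.1, -0.3, 0.0]
grip_width: 0.0384
grasp_force: 0.0
```

```bash

python3 - <<'E'
from h import *
for c in ["top","scene"]:cv2.imwrite("pics/t3%s.png"%c,bot.camera(c))
cs=ray("top",324,256,.035)
P=np.array([.552,-.013,.013]);ms={}
for c in ["top","scene"]:
    uv=proj(c,P)[0];m=getm(c,"block",uv)
    print(c,uv,m is not None)
    if m: ms[c]=m
for sel in [list(ms)]+[[k] for k in ms]:
    x,f=fit({c:ms[c] for c in sel},(H(.07),H(.07),(0,.026)),[.552,-.013,-.2]);print(sel,np.round(x,4),round(f,3))
im=cv2.imread("pics/t3top.png")[180:330,260:420];i2=cv2.imread("pics/t3scene.png")[160:310,250:410]
cv2.imwrite("pics/t3.png",cv2.resize(np.hstack([im,i2]),None,fx=2.5,fy=2.5))
E
```

```text
top [328.15957185 236.26224876] True
scene [311.54263594 231.12724291] True
['top', 'scene'] [ 0.5536 -0.0123 -0.1942] 0.59
['top'] [ 0.5528 -0.0128 -0.1893] 0.54
['scene'] [ 0.5537 -0.0122 -0.1895] 0.047
```

View pics/t3.png

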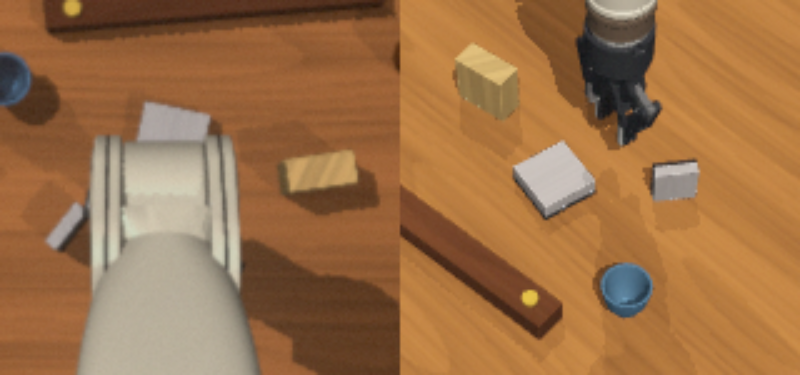

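The block now lies flat with its polished face up, at about (0.5537, -0.0122) with yaw -0.19. Next I'll go down behind it and line the fingers up with the stop (yaw -17.5°).

>>> move_arm(motion=[{"x": -0.4, "y": -0.5, "z": 0, "yaw": -4}, {"x": -0.8, "y": -1, "z": 0.5, "yaw": -9}, {"x": -1.2, "y": -1.6, "z": 1.5, "yaw": -13}, {"x": -1.5, "y": -2, "z": 2.5, "yaw": -17.5}, {"x": -1.5, "y": -2, "z": 3.5, "yaw": -17.5}, {"x": -1.5, "y": -2, "z": 4.2, "yaw": -17.5}, {"x": -1.5, "y": -2, "z": 4.5, "yaw": -17.5}, {"x": -1.5, "y": -2, "z": 4.5, "yaw": -17.5}, {"x": -1.5, "y": -2, "z": 4.5, "yaw": -17.5}])

```text
clock: 8.5
eef_pos: [0.4803, -0.0178, 0.0066]
tool_rot: [-0.045, 0.999, -0.0, 0.0]
ft_force: [0.1, 0.9, -0.5]
grip_width: 0.0382
grasp_force: 0.0
```

>>> move_arm(motion=[{"x": -0.8, "y": 0, "z": 0, "yaw": 0}, {"x": -1.6, "y": 0, "z": 0, "yaw": 0}, {"x": -2.0, "y": 0, "z": 0, "yaw": 0}, {"x": -2.4, "y": 0, "z": 0, "yaw": 0}, {"x": -2.8, "y": 0, "z": 0, "yaw": 0}, {"x": -3.2, "y": 0, "z": 0, "yaw": 0}, {"x": -3.6, "y": 0, "z": 0, "yaw": 0}, {"x": -4.0, "y": 0, "z": 0, "yaw": 0}, {"x": -4.4, "y": 0, "z": 0, "yaw": 0}, {"x": -4.8, "y": 0, "z": 0, "yaw": 0}, {"x": -5.2, "y": 0, "z": 0, "yaw": 0}, {"x": -5.6, "y": 0, "z": 0, "yaw": 0}, {"x": -6.0, "y": 0, "z": 0, "yaw": 0}, {"x": -6.4, "y": 0, "z": 0, "yaw": 0}, {"x": -6.8, "y": 0, "z": 0, "yaw": 0}, {"x": -7.2, "y": 0, "z": 0, "yaw": 0}, {"x": -7.6, "y": 0, "z": 0, "yaw": 0}, {"x": -8.0, "y": 0, "z": 0, "yaw": 0}, {"x": -8.0, "y": 0, "z": 0, "yaw": 0}])

```text
clock: 10.88
eef_pos: [0.5608, -0.0106, 0.0065]
tool_rot: [-0.045, 0.999, -0.0, 0.001]
ft_force: [-0.9, 0.7, -0.4]
grip_width: 0.0383
grasp_force: 0.6
```

```bash

python3 - <<'E'
from h import *
im=bot.camera("scene")
P=np.array([.61,-.006,.013]);uv=proj("scene",P)[0]
for d in bot.cut_out("scene","block"): print(d["score"],d["centre"],uv)
m=getm("scene","block",uv)
if m:
    x,f=fit({"scene":m},(H(.07),H(.07),(0,.026)),[.61,-.006,.09]);print(np.round(x,4),round(f,3))
    for q in proj("scene",box(x,(H(.07),H(.07),(0,.026)),0)): cv2.circle(im,tuple(int(v) for v in q),0,(0,0,255),-1)
cv2.imwrite("pics/s4.png",cv2.resize(im[160:310,210:410],None,fx=4,fy=4))
E
```

```text
0.8 [229.9, 357.7] [298.71799839 244.15256295]
0.74 [249.1, 301.9] [298.71799839 244.15256295]
[0.608  0.003  0.0913] 0.04
```

View pics/s4.png

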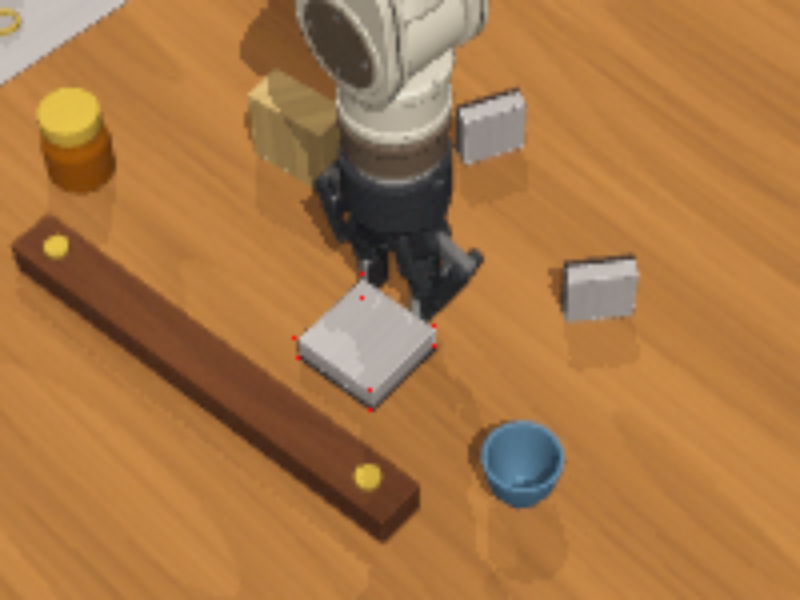

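The block is square: its yaw is 0.091 against the stop's 0.0908, and about 35 mm remain. I'll push the last stretch slowly and watch the force.

>>> move_arm(motion=[{"x": -0.3, "y": 0, "z": 0, "yaw": 0}, {"x": -0.6, "y": 0, "z": 0, "yaw": 0}, {"x": -0.9, "y": 0, "z": 0, "yaw": 0}, {"x": -1.2, "y": 0, "z": 0, "yaw": 0}, {"x": -1.5, "y": 0, "z": 0, "yaw": 0}, {"x": -1.8, "y": 0, "z": 0, "yaw": 0}, {"x": -2.1, "y": 0, "z": 0, "yaw": 0}, {"x": -2.4, "y": 0, "z": 0, "yaw": 0}, {"x": -2.7, "y": 0, "z": 0, "yaw": 0}, {"x": -2.9, "y": 0, "z": 0, "yaw": 0}, {"x": -3.1, "y": 0, "z": 0, "yaw": 0}, {"x": -3.3, "y": 0, "z": 0, "yaw": 0}, {"x": -3.4, "y": 0, "z": 0, "yaw": 0}, {"x": -3.4, "y": 0, "z": 0, "yaw": 0}])

```text
clock: 12.78
eef_pos: [0.5928, -0.0076, 0.0065]
tool_rot: [-0.045, 0.999, -0.0, -0.001]
ft_force: [-5.0, 0.1, 4.1]
grip_width: 0.0388
grasp_force: 2.5
```

>>> move_arm(motion=[{"x": -0.1, "y": 0, "z": 0, "yaw": 0}, {"x": -0.1, "y": 0, "z": 0, "yaw": 0}])

```text
clock: 13.02
eef_pos: [0.5938, -0.0075, 0.0065]
tool_rot: [-0.045, 0.999, 0.0, -0.001]
ft_force: [-5.0, -1.2, 3.8]
grip_width: 0.0385
grasp_force: 2.6
```

>>> move_arm(motion=[{"x": -0.1, "y": 0, "z": 0, "yaw": 0}, {"x": -0.1, "y": 0, "z": 0, "yaw": 0}])

```text
clock: 13.28
eef_pos: [0.5949, -0.0074, 0.0064]
tool_rot: [-0.045, 0.999, 0.0, -0.001]
ft_force: [-4.8, -0.8, 3.7]
grip_width: 0.0381
grasp_force: 2.6
```

>>> move_arm(motion=[{"x": -0.1, "y": 0, "z": 0, "yaw": 0}, {"x": -0.15, "y": 0, "z": 0, "yaw": 0}])

```text
clock: 13.52
eef_pos: [0.5962, -0.0073, 0.0064]
tool_rot: [-0.045, 0.999, -0.0, -0.001]
ft_force: [-6.3, -1.0, 4.2]
grip_width: 0.038
grasp_force: 3.2
```

>>> move_arm(motion=[{"x": -0.1, "y": 0, "z": 0, "yaw": 0}, {"x": -0.1, "y": 0, "z": 0, "yaw": 0}])

```text
clock: 13.78
eef_pos: [0.5962, -0.0073, 0.0063]
tool_rot: [-0.045, 0.999, -0.0, -0.002]
ft_force: [-7.4, 0.0, 5.5]
grip_width: 0.0383
grasp_force: 3.9
```

```bash

python3 - <<'E'
from h import *
im=bot.camera("scene")
P=np.array([.642,.004,.013]);uv=proj("scene",P)[0]
m=getm("scene","block",uv)
x,f=fit({"scene":m},(H(.07),H(.07),(0,.026)),[.642,.004,.09]);print(np.round(x,4),round(f,3))
s=np.array([np.cos(.0905),np.sin(.0905)]);print("stop x",(x[:2]-[.6843,-.0605])@s)
cv2.imwrite("pics/s5.png",cv2.resize(im[160:310,210:410],None,fx=4,fy=4,interpolation=cv2.INTER_CUBIC))
E
```

```text
[0.6397 0.0065 0.0097] 0.15
stop x -0.03838445323430385
```

View pics/s5.png

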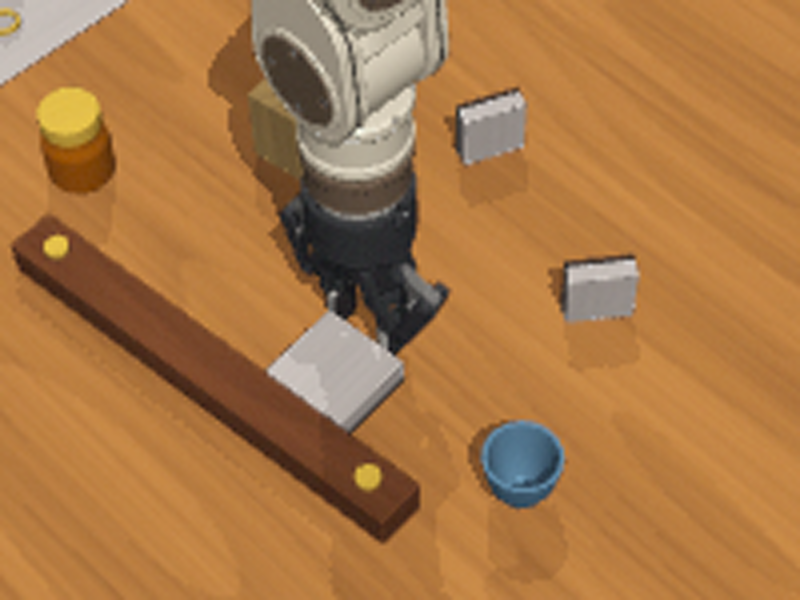

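The block at (335,370) in this crop sits against the stop, and the tool has stalled with the force rising. I'll press a little more to seat it, then retreat.

>>> move_arm(motion=[{"x": -0.1, "y": 0, "z": 0, "yaw": 0}, {"x": -0.2, "y": 0, "z": 0, "yaw": 0}, {"x": -0.2, "y": 0, "z": 0, "yaw": 0}])

```text
clock: 14.25
eef_pos: [0.5962, -0.0072, 0.006]
tool_rot: [-0.045, 0.999, -0.0, -0.004]
ft_force: [-12.2, -0.6, 7.6]
grip_width: 0.0383
grasp_force: 6.0
```

>>> move_arm(motion=[{"x": -0.1, "y": 0, "z": 0, "yaw": 0}, {"x": -0.2, "y": 0, "z": 0, "yaw": 0}, {"x": -0.2, "y": 0, "z": 0, "yaw": 0}])

```text
clock: 14.62
eef_pos: [0.5962, -0.0072, 0.0058]
tool_rot: [-0.045, 0.999, -0.0, -0.006]
ft_force: [-15.3, -1.7, 11.0]
grip_width: 0.0386
grasp_force: 7.9
```

>>> move_arm(motion=[{"x": 0.3, "y": 0, "z": 0, "yaw": 0}, {"x": 0.8, "y": 0, "z": 0, "yaw": 0}, {"x": 2, "y": 0, "z": 0, "yaw": 0}, {"x": 4, "y": 0, "z": 0, "yaw": 0}, {"x": 5, "y": 0, "z": 0, "yaw": 0}, {"x": 5, "y": 0, "z": -3, "yaw": 0}, {"x": 5, "y": 0, "z": -7, "yaw": 0}, {"x": 8, "y": 0, "z": -12, "yaw": 0}, {"x": 13, "y": 0, "z": -17, "yaw": 0}, {"x": 18, "y": 0, "z": -20, "yaw": 0}, {"x": 22, "y": 0, "z": -22, "yaw": 0}, {"x": 22, "y": 0, "z": -22, "yaw": 0}])

```text
clock: 16.12
eef_pos: [0.3821, -0.0269, 0.2287]
tool_rot: [-0.045, 0.999, -0.0, 0.003]
ft_force: [0.6, 0.1, -0.5]
grip_width: 0.0382
grasp_force: 0.0
```

```bash

python3 - <<'E'
from h import *
im=bot.camera("top");bot.camera("scene")
m=getm("top","block",proj("top",[.646,.006,.013])[0])
s=np.array([np.cos(.0908),np.sin(.0908)])
if m:
    x,f=fit({"top":m},(H(.07),H(.07),(0,.026)),[.646,.006,.09]);print(np.round(x,4),round(f,3),(x[:2]-[.6845,-.0602])@s)
for n,c,e,p in [("former","top",(H(.034),H(.07),(0,.07)),[.519,-.162,.17])]:
    m=getm("top",n,proj("top",[.519,-.162,.035])[0])
    if m: print(n,fit({"top":m},e,p))
print(bot.get_obs()["clock"])
cv2.imwrite("pics/t6.png",cv2.resize(im[160:310,240:440],None,fx=4,fy=4,interpolation=cv2.INTER_CUBIC))
E
```

```text
[0.644  0.0063 0.101 ] 0.052 -0.03425697098982409
former (array([ 0.51871986, -0.16184471,  0.14818693]), np.float64(0.0667147865539286))
16.325
```

View pics/t6.png

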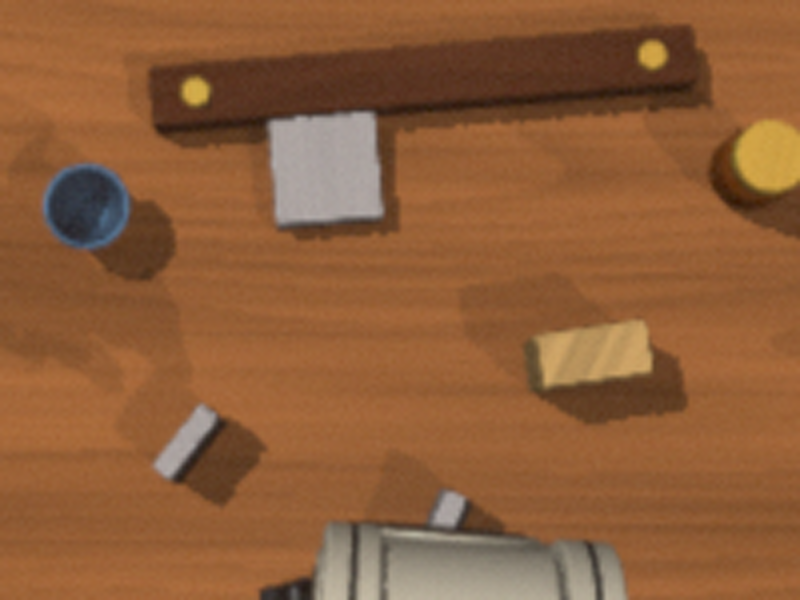

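The block at (325,168) in this crop lies squarely against the stop, 34 mm from its front at the centre and turned 0.01 rad. The former and the small blocks haven't moved, so I'm handing in.

```bash
python3 -c "
from workcell import bot
print(bot.job_done())"
```

```text
the job is handed in; nothing more can be done
None
```

I tipped the block flat with its polished face up, pushed it squarely against the wooden stop (about 0.01 rad off in the last picture), and left the former unmoved; the job is handed in at about 16 s, but no verdict was shown.

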